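Close up the extending book rack by one hole

TASK

The notebooks in the extending book rack are slumped over because the rack stands one hole too wide. Squeeze its spring button in flush, slide the loose end in towards the notebooks and let the button snap out fully through the very next hole, so that all three notebooks stand upright and the rack is locked again. Feel for the click rather than forcing the slide against the button, and leave the things around it where they are.

Things in the scene. Friction and masses are not known exactly. Their poses are not given: they have to be found in the camera images.
- rack: Fixed part of the book rack, stuck to the desk. Origin on the desk under the button, on the rail's centre line; z up, y along the rail to the notebooks, x across it away from the user. Dark wooden end panel, 130 mm tall, inner face at y = 186 mm; two rods, tops 45 mm up, from y = 78 to 186 mm, carry the notebooks; a square inner tube inside the sleeve carries the button.
- sleeve: Sliding part: square bare-metal tube, 26 x 26 mm (z 17 to 43 mm), 2 mm wall, and a dark panel 124 mm across, 130 mm tall, at y = 88 to 100 mm at the start. It slides along rack y only; +y closes the rack. The tail, y = -90 to +84 mm, is free for fingers. Four even holes on its -x face, over 20 mm apart (feel for the stop); the button starts in the second from the panel. Origin: the rack's.
- button_top (a point): Tip of the domed spring button, 10 mm across, 30 mm above the desk, 4 mm proud of the sleeve's -x face when out. It goes in along rack +x; spring 2.4 N out, 4 N flush. Rack x of the tip: -17 mm out, -13 mm flush, -11 mm caught under the sleeve's wall.
- button: The same button, carried by the inner tube. Out, it locks the sleeve (under 1 mm of play). Held flush, a push of 10 to 16 N along the sleeve rides the hole's edge over the dome in 7 mm; then it stays caught under the wall and the sleeve goes on with 4 to 8 N until the button snaps out of the next hole and stops it dead. Over 30 N on it would shear it. Origin: the rack's.
- slide_end (a point): Point on the sliding panel's inner face (towards the notebooks), on the centre line, 45 mm above the desk; at rack y = 100 mm at the start.
- book0: Black hard-cover notebook, 149 x 113 x 17 mm, 0.19 kg, standing on the rods beside the fixed end, spine to the user. Its origin is the middle of one cover; its own x axis (149 mm) points up when it stands upright. At the start it leans about 0.36 rad towards the sliding end.
- book1: The middle one of the three like notebooks.
- book2: The notebook that leans against the top of the sliding end panel.
- stapler: Bystander: black desk stapler, 150 x 34 x 46 mm.
- sticky_notes: Bystander: pad of sticky notes, 76 x 76 mm.
- correction_roller: Bystander: blue and white correction roller lying flat, 83 x 32 x 14 mm.
Mind the look-alikes: they are no part of the job. Leave any turquoise look-alike of the book0 alone.

How it is judged:
By the outcome, as a careful person would: the job done as asked, in the order asked, and still so for the second after the job is handed in, with the robot touching nothing.
It also fails if it takes over 40 s, if anything falls off the work surface, if the arm or the gripper's body presses on something with over 40 N, if the wrist force passes 120 N, or if a joint passes its speed limit or range.

ROBOT

A 6-joint arm with a two-finger parallel gripper is mounted at the origin on a cart in front of the work surface, level with it; the furniture and walls round the work are solid. World frame = base frame: x ahead of the robot, y to its left, z up, the work surface at z = 0. Lengths are in m, angles in rad, forces in N, time in s.
With the tool pointing down it reaches from about 0.25 to 0.725 m from the base axis. Payload 9.7 kg.
Tool frame: the origin (TCP) lies at the very end of the fingers, on their centre line; the grasp point (between the pads) lies 19 mm behind it; z points along the fingers, y is the line along which they close (so a half turn about z gives the same grasp; the last joint's range is limited). The gripper opens to 85 mm and grips with 20 to 120 N. Pads are 22 mm wide; open, the fingers measure 114 mm over their backs; the gripper's body (76 mm by 85 mm) begins 54 mm behind the grasp point. The pads swing forward as they close: fully open they stand 13 mm farther back than shut.
Start: joints at [1.34, 0.087, 0.176, 1.66, 0, 1.571], TCP at [0.126, 0.535, 0.192] pointing down, gripper open.
Joint ranges: [-3.13, 3.13], [-0.85, 1.81], [-1.15, 1.24], [-2.2, 2.28], [-1.44, 1.52], [-3.14, 3.14]. Speed limits (rad/s): [2.22, 2.22, 2.57, 3.14, 3.14, 3.14].

INTERFACE

Orientations are given as a rotation vector (axis times angle).
In Python, from bench import sense, cams, order gives the robot as it stands.
- The arm moves only by the shell command python3 -m handwheel [FORCE], which reads ROWS from standard input. ROWS is a JSON list of rows, 1 to 8 of them, each written [[dx, dy, dz], turn, opening]: dx, dy, dz in m, then a turn about the tool's z in rad, then the finger opening in m; each row is the pose to reach, as a shift and turn from the pose commanded when the command began, along the tool's axes at that moment; what a row does not reach only later rows make up. A row lasts 1/10 s, in which the tool goes at most 0.05 m and 0.15 rad, less where a joint would pass 70% of its speed; a pose out of reach is approached as far as the arm can. The fingers move at their own pace and stop on an object; FORCE is the grip in N (left out, the last holds). Time passes only in rows, so rows that do not move let the fingers close. It prints the time, the measured TCP pose, the force, the opening and the grip force at its end. Input that does not fit is refused with a message, and nothing moves.
- sense(): the state, without advancing time (a new reading comes with each control period).
- cams.get_image(name): name is "side" or "top" or "wrist"; returns a dict with "frame" (420x560x3 uint8, red, green, blue), "fx", "fy", "cx", "cy" (pixels), "R" (3x3) and "t" (3): a world point X has camera coordinates R X + t. Camera axes: x right, y down, z forward; pixel columns grow to the right and rows downward; lengths in m; the calibration is good to about 2 mm. A picture is of the moment at which its call begins. There is no depth.
- order.finish_job(): hands the job in; it is judged then, once.
The state is a dict: "time_s": time; "qpos": joint angles; "joint_vel": joint speeds; "joint_efforts": joint torques, N m; "position": TCP position; "tool_rot": TCP orientation; "ft_force": force on the tool from outside, world axes, zero at the start; "wrist_torque": the same for the moment, N m; "gripper_width": finger opening in m; "grip_force": force on a finger pad.
Only numpy, scipy, OpenCV 4.12 (cv2) and the standard library are available. Lean on these libraries where they do the work, as an engineer would, in place of code of your own. Each camera call takes 0.05 s, during which the arm holds its last target. There are 200 camera calls.

## Working session

There is one attempt and no reset: what is moved stays moved. The work goes in short steps, Python scripts to look and compute and a shell command to move; the robot and the scene stay as the last step left them, time stands still between calls to the robot, and variables do not carry over. Pictures are saved under pics/ and viewed, at most 10 in all, crops included, and the job is handed in when it is done.

```bash
ls; mkdir -p pics
python3 - <<'E'
from bench import sense,cams
import cv2,pickle
s=sense();print(s)
d={}
for n in("side","top"):
    i=cams.get_image(n);d[n]=i;cv2.imwrite(f"pics/{n}0.png",i["frame"][:,:,::-1]);print(n,i["fx"],i["cx"],i["cy"],i["R"],i["t"])
pickle.dump(d,open("d0.pkl","wb"))
E
```

```text
pics
{'time_s': 0.0, 'qpos': array([ 1.34001471e+00,  8.74431382e-02,  1.75114244e-01,  1.65978516e+00,
       -2.67739915e-06,  1.57080004e+00]), 'joint_vel': array([-1.48072745e-03, -2.89267064e-04,  1.92407056e-05,  1.15269690e-03,
       -8.70880518e-04, -5.59796332e-04]), 'joint_efforts': array([ 1.54923328e-03, -5.20388210e+01,  4.64804363e+01,  1.62695500e-02,
        7.99039231e-05, -1.63815832e-05]), 'position': array([0.12574235, 0.53514295, 0.1913822 ]), 'tool_rot': array([-3.61695535e-01, -3.12055123e+00,  2.05650849e-03]), 'ft_force': array([ 0.28500757,  0.26409087, -0.10569321]), 'wrist_torque': array([-0.01417649,  0.01108202, -0.00843874]), 'grip_force': 0.0, 'gripper_width': 0.08539014712669843}
side 402.7015641922667 277.9522182000103 212.6239257212625 [[ 0.8288051  -0.5595303  -0.00281911]
 [-0.34242988 -0.50322729 -0.79341293]
 [ 0.44251992  0.65855003 -0.60867723]] [-0.47704825  0.25582967  0.809424  ]
top 422.4343258185985 272.7848323063705 202.2612396980463 [[ 0.02633311 -0.9996091  -0.00939222]
 [-0.99851359 -0.02585342 -0.04798143]
 [ 0.04771985  0.01064176 -0.99880407]] [-0.03708878  0.5322789   1.09028879]
```

View pics/side0.png

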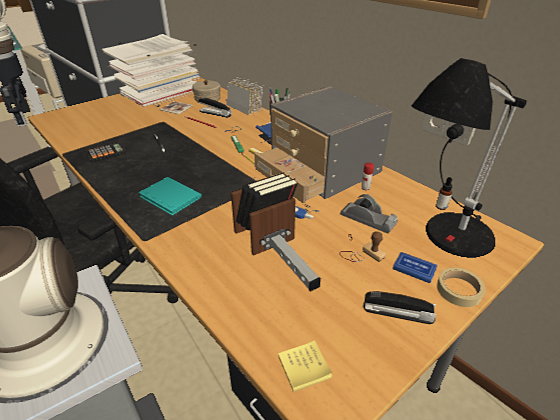

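View pics/top0.png

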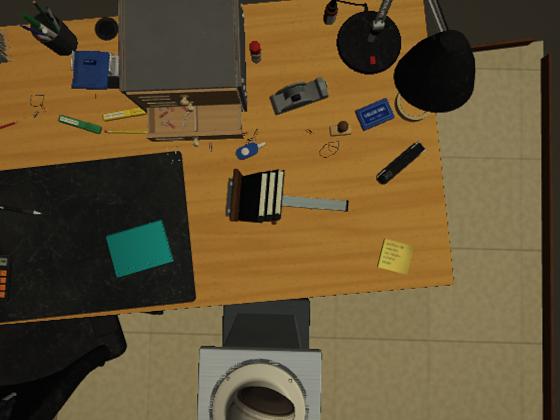

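Side view: the rack stands at about (265,215), its tail ends at (315,283), and the robot-facing -x face is hidden. Top view: notebooks at (262,195), sleeve tail from (283,200) to (348,205). Candidates for the notebooks:
- The black set in the rack at top (262,195), which fits the description.
- The turquoise look-alike at top (140,248), which I leave alone.

The staplers at (400,163) and the side view (212,105), and the tape dispenser at (300,95), are not part of the job. I'll check the choice in a close crop.

Run:
```python
import cv2,pickle,numpy as np
d=pickle.load(open("d0.pkl","rb"))
a=d["top"]["frame"][160:235,215:365,::-1]; b=d["side"]["frame"][165:300,215:335,::-1]
a=cv2.resize(a,None,fx=5,fy=5,interpolation=cv2.INTER_CUBIC)
cv2.imwrite("pics/topc.png",a)
```

```text
(no output)
```

View pics/topc.png

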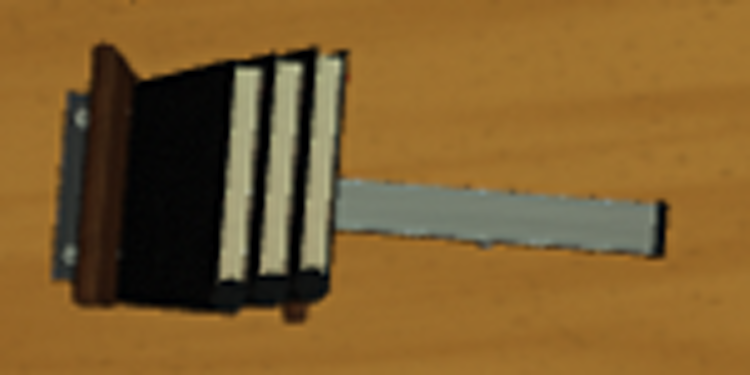

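The crop shows the black notebooks in a rack with brown panels. The sleeve tail has edges at crop (340,180/230) and (662,203/255), and the button bump is at crop (487,245), which is top pixel about (312.4,209).

```bash
cat > h.py <<'E'
import numpy as np
def ray(i,u,v,z):
    d=np.array([(u-i["cx"])/i["fx"],(v-i["cy"])/i["fy"],1]);R=i["R"];c=-R.T@i["t"];w=R.T@d
    return c+w*(z-c[2])/w[2]
def proj(i,X):
    p=i["R"]@np.asarray(X)+i["t"];return np.array([i["fx"]*p[0]/p[2]+i["cx"],i["fy"]*p[1]/p[2]+i["cy"]])
E
python3 - <<'E'
import pickle,numpy as np,cv2
from h import *
from bench import sense
from scipy.spatial.transform import Rotation as Ro
d=pickle.load(open("d0.pkl","rb"));i=d["top"]
f=lambda x,y,z:ray(i,215+(x+.5)/5-.5,160+(y+.5)/5-.5,z)
P=[f(345,180,.043),f(345,231,.043),f(655,203,.043),f(655,254,.043),f(664,228,.043),f(487,246,.030)]
for p in P:print(p)
# line fit by gradient: segment bare metal at sub-pixel
g=i["frame"].astype(float)
bl=g[:,:,2]-0.5*g[:,:,0]  # blue-ish metal vs orange wood
up=[];lo=[]
for u in range(286,346):
    col=bl[190:218,u]; t=(col.max()+np.median(col))/2*1.0
    t=(np.percentile(col,90)+np.percentile(col,20))/2
    k=np.where(col>t)[0]; a,b=k[0],k[-1]
    ua=190+a-(col[a]-t)/(col[a]-col[a-1]); lb=190+b+(col[b]-t)/(col[b]-col[b+1])
    up.append((u,ua));lo.append((u,lb))
def line(pts):
    W=np.array([ray(i,u,v,.043)[:2] for u,v in pts]);c=np.polyfit(W[:,1],W[:,0],1)
    for _ in range(3):
        r=W[:,0]-np.polyval(c,W[:,1]);k=abs(r)<.0015;c=np.polyfit(W[k,1],W[k,0],1)
    return c,k.sum(),np.round((W[:,0]-np.polyval(c,W[:,1]))*1e3,1)
print(line(up));print(line(lo))
row=bl[205,340:356];print(row.round(),g[205,340:356,0])
print(Ro.from_rotvec(sense()["tool_rot"]).as_matrix().round(3))
E
```

```text
[ 0.54925826 -0.05052     0.043     ]
[ 0.52333826 -0.05117097  0.043     ]
[ 0.54162184 -0.20791548  0.043     ]
[ 0.51575989 -0.20838311  0.043     ]
[ 0.52905509 -0.2126968   0.043     ]
[ 0.51805048 -0.12438074  0.03      ]
(array([0.05489876, 0.5530688 ]), np.int64(60), array([ 0.5,  0.2,  0.1,  0.2, -0.1, -0.1, -0.1, -0.4, -0.3, -0.2, -0.2,
       -0.1,  0.1,  0. ,  0.1,  0.2,  0.4,  0.1,  0. , -0.4, -0.5, -0.3,
       -0. , -0.1,  0. ,  0.5,  0.3,  0.1,  0.3,  0.1,  0. ,  0. , -0.4,
       -0.4, -0.2, -0.2, -0.1,  0.2, -0. , -0. ,  0.2,  0.5,  0.2,  0. ,
       -0.5, -0.5, -0.2, -0. , -0.1,  0. ,  0.6,  0.3,  0.1,  0.3,  0.5,
        0.2, -0. , -0.4, -0.3, -0.1]))
(array([0.05440363, 0.52669169]), np.int64(58), array([-0. ,  0.3,  0.4,  0.5,  0.2, -0.1, -0.1, -0.1, -0.1, -0.1, -0.2,
       -0.2, -0.2,  0.2,  0.4,  0.5, -0. ,  0. , -0.1,  0.1, -0.1, -0.2,
       -0.1, -0.2, -0.9, -2.5, -3.4, -1.1,  0.3,  0.2, -0.2, -0.1, -0.1,
       -0.1, -0. , -0.2, -0.3, -0.4,  0.2,  0.6,  0.5, -0. , -0. , -0. ,
        0.1, -0.1, -0.1, -0. , -0.1, -0.2, -0. ,  0.4,  0.4,  0.4,  0.2,
       -0. , -0.1, -0.1, -0.3,  0.2]))
[ 52.  51.  52.  51.  52.  42.  18.   9. -24. -34. -35. -34. -34. -35.
 -34. -35.] [116. 116. 117. 116. 119.  94.  37.   2. 105. 151. 156. 155. 154. 154.
 154. 154.]
[[-0.974  0.229 -0.   ]
 [ 0.229  0.973 -0.001]
 [-0.    -0.001 -1.   ]]
```

Width measures 26.4 mm (26 expected), yaw -0.0547 rad. Rack origin is about (0.5331,-0.123), and the bump and the tail end agree on it. I travel round the notebooks on the robot's side.

```bash
echo '[[[-0.027,-0.042,0],0.1,0.085],[[-0.054,-0.084,0],0.2,0.085],[[-0.081,-0.126,0],0.3,0.085],[[-0.108,-0.168,0],0.4,0.085],[[-0.135,-0.21,0],0.5,0.085],[[-0.162,-0.252,0],0.6,0.085],[[-0.19,-0.294,0],0.7,0.085],[[-0.216,-0.336,0],0.8,0.085]]' | python3 -m handwheel
python3 -c "
from bench import sense
from scipy.spatial.transform import Rotation as R
print(R.from_rotvec(sense()['tool_rot']).as_matrix().round(3))"
```

```text
time_s: 0.9
position: [0.2592, 0.1572, 0.1919]
tool_rot: [1.552, 2.731, 0.001]
ft_force: [0.8, 0.2, 0.6]
gripper_width: 0.085
grip_force: 0.0
[[-0.512  0.859  0.001]
 [ 0.859  0.512  0.   ]
 [-0.     0.001 -1.   ]]
```

```bash
echo '[[[-0.044,-0.003,0],0.1,0.085],[[-0.088,-0.006,0],0.2,0.085],[[-0.132,-0.009,0],0.3,0.085],[[-0.176,-0.012,0],0.4,0.085],[[-0.22,-0.015,0],0.5,0.085],[[-0.264,-0.018,0],0.594,0.085],[[-0.31,-0.021,0],0.594,0.085],[[-0.31,-0.021,0],0.594,0.085]]' | python3 -m handwheel
python3 - <<'E'
from bench import sense,cams
from scipy.spatial.transform import Rotation as R
import numpy as np
s=sense();M=R.from_rotvec(s['tool_rot']).as_matrix();print(M.round(3),s['position'])
print(M.T@(np.array([.5331,-.1232,.10])-s['position']))
E
```

```text
time_s: 1.7
position: [0.4016, -0.1215, 0.1906]
tool_rot: [-2.285, -2.155, 0.002]
ft_force: [-1.7, 1.2, -0.4]
gripper_width: 0.085
grip_force: 0.0
[[ 0.059  0.998 -0.002]
 [ 0.998 -0.059 -0.   ]
 [-0.    -0.002 -1.   ]] [ 0.40161672 -0.12154037  0.19058497]
[0.00607205 0.13153385 0.09032287]
```

```bash
echo '[[[0.002,0.045,0.01],0,0.085],[[0.004,0.09,0.02],0,0.085],[[0.006,0.1315,0.04],0,0.085],[[0.006,0.1315,0.06],0,0.085],[[0.006,0.1315,0.06],0,0.085]]' | python3 -m handwheel
python3 - <<'E'
from bench import sense,cams
import cv2,pickle,numpy as np
from h import *
s=sense();print(s['position'])
i=cams.get_image("wrist");pickle.dump(i,open("w1.pkl","wb"))
cv2.imwrite("pics/w1.png",i["frame"][:,:,::-1])
O=np.array([.5331,-.1232,0]);X=np.array([.9985,-.0546,0]);Y=np.array([.0546,.9985,0]);Z=np.array([0,0,1])
for p in[(-13,0,43),(-17,0,30),(13,0,43),(-13,-90,43),(13,-90,43)]:print(p,proj(i,O+(p[0]*X+p[1]*Y+p[2]*Z)/1e3).round(1))
E
```

```text
time_s: 2.2
position: [0.531, -0.1178, 0.1282]
tool_rot: [-2.275, -2.158, 0.006]
ft_force: [-0.5, 0.2, 0.8]
gripper_width: 0.0852
grip_force: 0.0
[ 0.53095473 -0.11784421  0.1281696 ]
(-13, 0, 43) [264.9 203.2]
(-17, 0, 30) [260.8 198.4]
(13, 0, 43) [297.  203.3]
(-13, -90, 43) [266. 299.]
(13, -90, 43) [295.1 299.2]
```

View pics/w1.png

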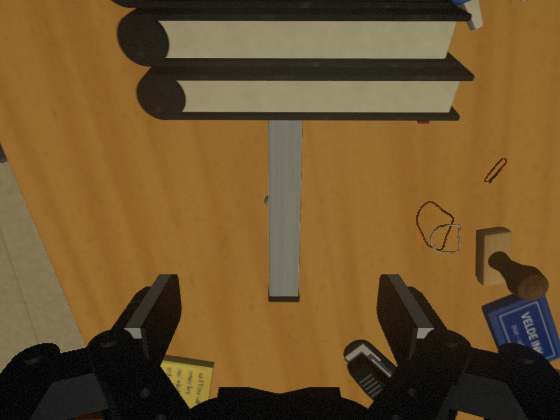

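Wrist view: sleeve edges at columns 269 and 302 at row 200, and the button bump at (267,199). The row matches the prediction, but the columns are about 4 px to the right of it. Panels and notebooks are above. I'll re-measure once the arm has settled.

```bash
echo '[[[0,0,0],0,0.06],[[0,0,0],0,0.06],[[0,0,0],0,0.06]]' | python3 -m handwheel
cat > m.py <<'E'
from bench import sense,cams
import numpy as np
from h import *
s=sense();print(s['position'],s['tool_rot'])
i=cams.get_image("wrist");g=i["frame"].astype(float);bl=g[:,:,2]-.5*g[:,:,0]
O=np.array([.5331,-.1232,0]);X=np.array([.9985,-.0546,0]);Y=np.array([.0546,.9985,0])
print("tcp px",proj(i,s['position']), "cam", -i["R"].T@i["t"])
for v in (150,180,230,270,290):
    c=bl[v,240:330];t=(np.percentile(c,85)+np.percentile(c,20))/2
    k=np.where(c>t)[0]
    a,b=ray(i,239.5+k[0],v,.043),ray(i,240.5+k[-1],v,.043)
    for p in(a,b):print(v,((p-O)@X*1e3).round(1),((p-O)@Y*1e3).round(1),end=' | ')
    print()
import cv2;cv2.imwrite("pics/w2.png",cv2.resize(i["frame"][130:330,100:460,::-1],None,fx=2.2,fy=2.2))
E
python3 m.py
```

```text
time_s: 2.55
position: [0.5323, -0.119, 0.1338]
tool_rot: [2.279, 2.159, 0.002]
ft_force: [-0.5, -0.1, 0.2]
gripper_width: 0.0596
grip_force: 0.0
[ 0.53234651 -0.11899302  0.13378669] [2.27924153e+00 2.15896045e+00 2.26995466e-03]
tcp px [276.57405241 240.8972466 ] cam [ 0.53761127 -0.03637231  0.31611684]
150 -10.7 41.0 | 150 15.2 41.0 | 
180 -10.2 16.8 | 180 15.7 16.8 | 
230 -10.7 -26.9 | 230 15.6 -27.0 | 
270 -10.3 -65.2 | 270 15.3 -65.2 | 
290 -10.5 -85.5 | 290 15.7 -85.6 |
```

View pics/w2.png

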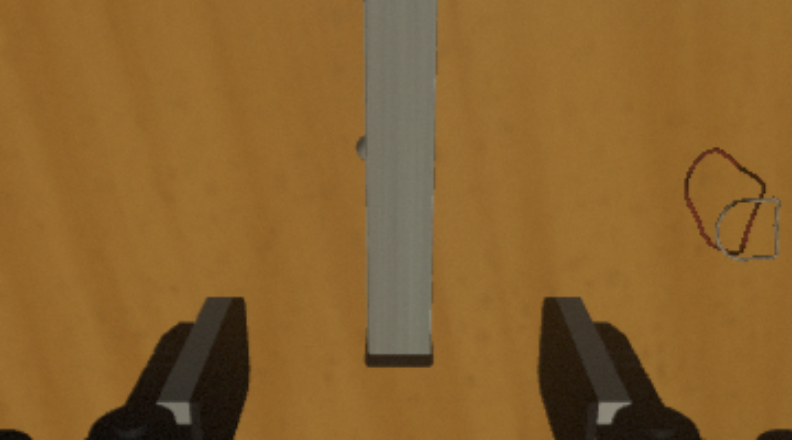

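```bash
cat > go.py <<'E'
from bench import sense
from scipy.spatial.transform import Rotation as R
import numpy as np,sys
s=sense();M=R.from_rotvec(s['tool_rot']).as_matrix()
X=np.array([.9985,-.0546,0]);Y=np.array([.0546,.9985,0]);O=np.array([.5331,-.1232,0])+.0013*X-.0005*Y
d=s['position']-O;print("rack mm",np.round(1e3*np.array([d@X,d@Y,d[2]]),1),"force rack",np.round([s['ft_force']@X,s['ft_force']@Y,s['ft_force'][2]],1),"w",round(s['gripper_width']*1e3,2),"grip",s['grip_force'],'t',s['time_s'],"yaw err",round(np.arctan2(M[0,0],M[1,0])-.0547,4))
E
python3 go.py
```

```text
rack mm [ -2.3   4.7 133.5] force rack [ 0.3 -0.   0.3] w 60.07 grip 0.0 t 2.6 yaw err -0.0005
```

```bash
echo '[[[-0.003,0.0015,0.03],0,0.06],[[-0.0047,0.0023,0.065],0,0.06],[[-0.0047,0.0023,0.1],0,0.06],[[-0.0047,0.0023,0.1215],0,0.06],[[-0.0047,0.0023,0.1215],0,0.06],[[-0.0047,0.0023,0.1215],0,0.06],[[-0.0047,0.0023,0.1215],0,0.06]]' | python3 -m handwheel 20 >/dev/null; python3 go.py
```

```text
rack mm [ 1.  -0.1 12.7] force rack [0.8 0.4 0. ] w 59.71 grip 0.0 t 3.3 yaw err -0.0007
```

Now I close gently around the sleeve.

```bash
echo '[[[0,-0.001,0],0,0.034],[[0,-0.001,0],0,0.034],[[0,-0.001,0],0,0.034],[[0,-0.001,0],0,0.034]]' | python3 -m handwheel 20 >/dev/null; python3 go.py;  echo '[[[0,0,0],0,0.02],[[0,0,0],0,0.02],[[0,0,0],0,0.02],[[0,0,0],0,0.02],[[0,0,0],0,0.02]]' | python3 -m handwheel 25 >/dev/null; python3 go.py
```

```text
rack mm [-1.   0.  10.8] force rack [ 0.5 -0.7 -0.8] w 33.91 grip 0.0 t 3.7 yaw err -0.0007
rack mm [-1.1  0.1 10.6] force rack [0.6 0.2 0.1] w 19.86 grip 0.0 t 4.2 yaw err -0.0007
```

The fingers closed to 20 mm without contact, so something is off. I'll look.

Run:
```python
from bench import cams
import cv2,numpy as np
f=[]
a=cams.get_image("side")["frame"][165:315,200:350,::-1];b=cams.get_image("wrist")["frame"][:,:,::-1]
a=cv2.resize(a,(400,400),interpolation=cv2.INTER_CUBIC);b=cv2.resize(b[100:400,130:430],(400,400))
cv2.imwrite("pics/c3.png",np.hstack([a,b]))
```

```text
(no output)
```

View pics/c3.png

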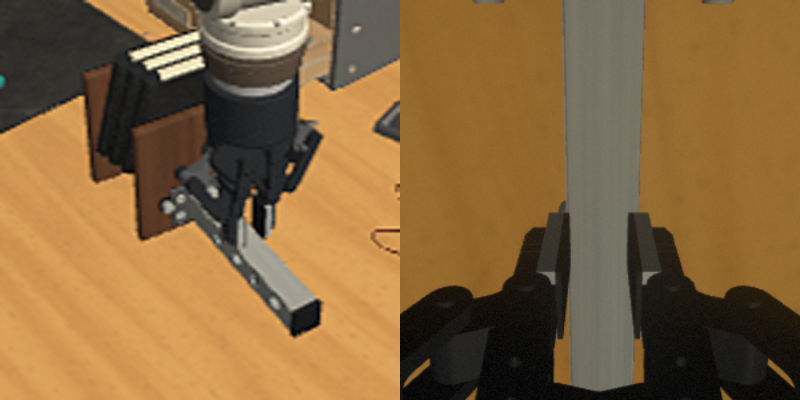

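```bash
python3 go.py
python3 - <<'E'
from bench import sense,cams
import numpy as np
from h import *
s=sense();T=s['position'];print(T)
X=np.array([.9985,-.0546,0]);Y=np.array([.0546,.9985,0]);O=np.array([.5331,-.1232,0])+.0013*X-.0005*Y
a=cams.get_image("side");b=cams.get_image("wrist")
def show(n,P):
    p=proj(a,P);q=proj(b,P);print(n,"side",((p-[200,165])*400/150).round(),"wrist",((q-[130,100])*4/3+[400,0]).round())
for n,x in(("-",-.010),("+",.010)):
    for z in (0,.02,.04): show(f"fing{n} tip+{z}",T+x*X+np.array([0,0,z]))
for r in[(-13,0,43),(13,0,43),(-13,-90,43),(13,-90,43),(-13,-90,17),(-17,0,30)]: show(r,O+(r[0]*X+r[1]*Y)/1e3+np.array([0,0,r[2]/1e3]))
E
```

```text
rack mm [-1.1  0.1 10.6] force rack [ 0.4 -0.5  0.5] w 20.12 grip 0.0 t 4.3 yaw err -0.0007
[ 0.53326562 -0.1236325   0.01057083]
fing- tip+0 side [237. 274.] wrist [572. 188.]
fing- tip+0.02 side [237. 257.] wrist [569. 209.]
fing- tip+0.04 side [237. 241.] wrist [566. 236.]
fing+ tip+0 side [256. 265.] wrist [619. 188.]
fing+ tip+0.02 side [256. 249.] wrist [621. 209.]
fing+ tip+0.04 side [257. 233.] wrist [623. 236.]
(-13, 0, 43) side [235. 248.] wrist [562. 225.]
(13, 0, 43) side [260. 237.] wrist [634. 225.]
(-13, -90, 43) side [294. 314.] wrist [567. 413.]
(13, -90, 43) side [320. 302.] wrist [628. 413.]
(-13, -90, 17) side [293. 336.] wrist [571. 365.]
(-17, 0, 30) side [231. 260.] wrist [554. 209.]
```

Run:
```python
from bench import cams
import cv2,numpy as np
a=cams.get_image("side")["frame"][225:285,265:325,::-1];b=cams.get_image("wrist")["frame"][220:360,210:350,::-1]
r=lambda a:cv2.resize(a,(400,400),interpolation=cv2.INTER_CUBIC)
cv2.imwrite("pics/c4.png",np.clip(np.hstack([r(a),r(b)]).astype(float)*1.5,0,255))
```

```text
[ WARN:0@0.648] global loadsave.cpp:1063 imwrite_ Unsupported depth image for selected encoder is fallbacked to CV_8U.
```

View pics/c4.png

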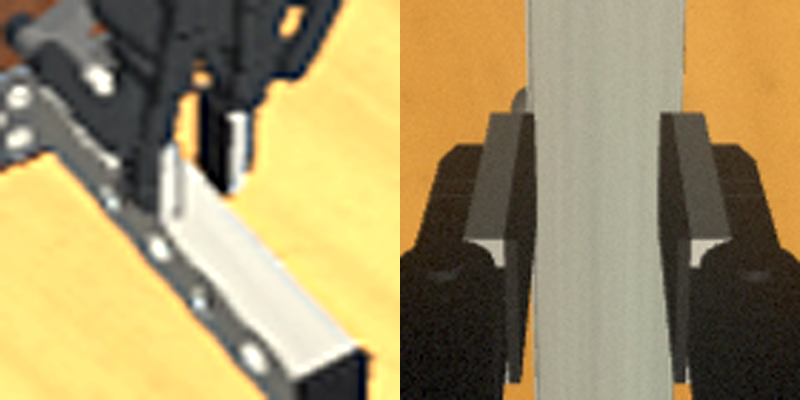

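The zoom shows both fingertips ending near the sleeve's top edge: side crop (150,217) on the left, (235,190) on the right. In the wrist view the gap is only 125 crop px wide, so the tips seem to be at about z = 40 mm. I'll quantify that before going lower.

Run:
```python
from bench import sense,cams
import numpy as np
from h import *
s=sense();T=s['position']
X=np.array([.9985,-.0546,0]);Y=np.array([.0546,.9985,0]);O=np.array([.5331,-.1232,0])+.0013*X-.0005*Y
a=cams.get_image("side");b=cams.get_image("wrist");print(b["fx"],b["R"].round(2),b["t"],-b["R"].T@b["t"],-a["R"].T@a["t"])
L=lambda u,v:(210+u/2.857,220+v/2.857)
for z in(.0,.01,.02,.03,.04,.05):
    l=ray(b,*L(535,113),z);r=ray(b,*L(660,113),z);l2=ray(b,*L(535,230),z)
    print(z,"gap",(r-l)@X*1e3,"lcorner rack",((l-O)@X*1e3).round(1),((l-O)@Y*1e3).round(1),"other",((l2-O)@Y*1e3).round(1))
def S(u,v):
    for z in(.01,.02,.03,.04,.05,.06):
        p=ray(a,265+u/6.667,225+v/6.667,z)-O;print("side",z,(p@X*1e3).round(1),(p@Y*1e3).round(1))
S(150,217);S(235,190);S(160,248)
```

```text
347.7355482322115 [[ 1.   -0.05 -0.  ]
 [-0.05 -0.95  0.32]
 [-0.02 -0.32 -0.95]] [-0.54035761 -0.07335701  0.17903145] [ 0.53897941 -0.0411254   0.19295013] [ 0.1247975  -0.67122868  0.69431168]
0.0 gap 27.030131452852256 lcorner rack 73.4 -17.3 other -46.7
0.01 gap 25.629244527114786 lcorner rack 69.6 -12.1 other -40.0
0.02 gap 24.228357601377212 lcorner rack 65.8 -6.9 other -33.3
0.03 gap 22.82747067563974 lcorner rack 62.0 -1.7 other -26.6
0.04 gap 21.426583749902168 lcorner rack 58.2 3.5 other -19.9
0.05 gap 20.025696824164697 lcorner rack 54.4 8.6 other -13.2
side 0.01 4.8 31.1
side 0.02 -0.8 22.3
side 0.03 -6.4 13.5
side 0.04 -12.0 4.8
side 0.05 -17.6 -4.0
side 0.06 -23.2 -12.8
side 0.01 39.3 27.0
side 0.02 33.2 18.3
side 0.03 27.1 9.6
side 0.04 21.0 0.9
side 0.05 14.9 -7.8
side 0.06 8.8 -16.6
side 0.01 -0.6 15.6
side 0.02 -6.1 7.0
side 0.03 -11.6 -1.5
side 0.04 -17.2 -10.0
side 0.05 -22.7 -18.6
side 0.06 -28.2 -27.1
```

Two cameras agree that the fingertips are about 38 mm above the reported TCP: the gap is 20 mm and the pads 22 mm wide at z≈0.049. The pads therefore closed above the sleeve, so I trust the pictures. I'll open, then descend in small steps and watch the force.

```bash
echo '[[[0,0,0],0,0.055],[[0,0,0],0,0.055],[[0,0.001,0],0,0.055],[[0,0.001,0.005],0,0.055],[[0,0.001,0.01],0,0.055],[[0,0.001,0.015],0,0.055],[[0,0.001,0.015],0,0.055]]' | python3 -m handwheel 20 >/dev/null; python3 go.py
python3 - <<'E'
from bench import cams
import cv2,numpy as np
a=cams.get_image("side")["frame"][215:285,255:325,::-1];b=cams.get_image("wrist")["frame"][200:370,195:365,::-1]
r=lambda a:cv2.resize(a,(400,400),interpolation=cv2.INTER_CUBIC)
cv2.imwrite("pics/c5.png",np.clip(np.hstack([r(a),r(b)]).astype(float)*1.5,0,255).astype(np.uint8))
E
```

```text
rack mm [-0.8  0.2 -5.6] force rack [ 0.8  1.  -0.2] w 54.79 grip 0.0 t 5.3 yaw err -0.0007
```

View pics/c5.png

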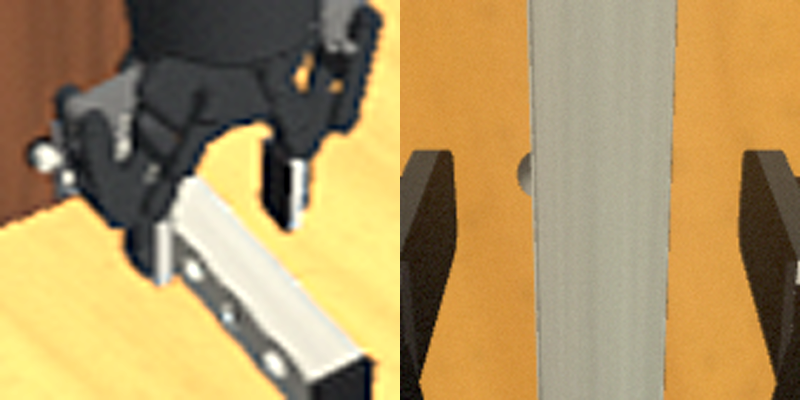

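Reported z is -5.6 mm with no force and the tips straddle the sleeve, at crop (456..738, 150) with the sleeve at 533..673 and the button at (524,172). That confirms the offset. I need about +1 mm across, +3 mm along, and 19 mm further down.

```bash
echo '[[[0.003,0.001,0.006],0,0.055],[[0.003,0.001,0.012],0,0.055],[[0.003,0.001,0.016],0,0.055],[[0.003,0.001,0.019],0,0.055],[[0.003,0.001,0.019],0,0.055]]' | python3 -m handwheel 20 >/dev/null; python3 go.py
echo '[[[0,0,0],0,0.04],[[0,0,0],0,0.034],[[0,0,0],0,0.028],[[0,0,0],0,0.022],[[0,0,0],0,0.015],[[0,0,0],0,0.015]]' | python3 -m handwheel 25 >/dev/null; python3 go.py
```

```text
rack mm [  0.5   3.1 -24. ] force rack [0.3 0.2 0.3] w 55.32 grip 0.0 t 5.9 yaw err -0.0007
rack mm [  0.2   3.1 -23.1] force rack [-5.4 -1.   4.9] w 25.78 grip 25.13005781918764 t 6.5 yaw err -0.0006
```

Gripped at 26 mm with the button flush. I slide gently.

```bash
echo '[[[0.001,0,0],0,0.015],[[0.002,0,0],0,0.015],[[0.003,0,0],0,0.015]]' | python3 -m handwheel 25 >/dev/null; python3 go.py;echo '[[[0.001,0,0],0,0.015],[[0.002,0,0],0,0.015],[[0.003,0,0],0,0.015],[[0.004,0,0],0,0.015]]' | python3 -m handwheel >/dev/null; python3 go.py
```

```text
rack mm [  0.2   4.7 -23.1] force rack [-6.3 -8.6  4.7] w 25.27 grip 25.236011780798435 t 6.8 yaw err 0.0003
rack mm [  0.2   7.6 -23.1] force rack [ -7.  -14.4   2.9] w 25.24 grip 24.70424048602581 t 7.2 yaw err 0.0009
```

```bash
cat > tail.py <<'E'
from bench import cams
import numpy as np,pickle,cv2
from h import *
# tail shift in the side view: template of the tail end from the first picture, subpixel scan along the predicted slide
d=pickle.load(open("d0.pkl","rb"))["side"];i=cams.get_image("side")
X=np.array([.9985,-.0546,0]);Y=np.array([.0546,.9985,0]);O=np.array([.5331,-.1232,.03])+.0013*X-.0005*Y
q=lambda y:proj(d,O+Y*y)
c=q(-.088);t=cv2.getRectSubPix(d["frame"],(19,19),c.tolist()).astype(float)
best=[]
for s in np.arange(-3,45,.5):
    e=q(-.088+s/1e3);w=cv2.getRectSubPix(i["frame"],(19,19),e.tolist()).astype(float);best.append((np.corrcoef(w.ravel(),t.ravel())[0,1],s))
print("tail moved mm, corr",max(best)[::-1])
E
python3 tail.py; echo '[[[0.001,0,0],0,0.015],[[0.002,0,0],0,0.015],[[0.003,0,0],0,0.015],[[0.004,0,0],0,0.015]]' | python3 -m handwheel >/dev/null; python3 go.py; python3 tail.py
```

```text
tail moved mm, corr (np.float64(4.5), np.float64(0.9957560216404595))
rack mm [  0.2  12.7 -23.1] force rack [-6.5 -7.2  4.3] w 25.43 grip 24.680559262633324 t 7.65 yaw err 0.0003
tail moved mm, corr (np.float64(10.0), np.float64(0.994068185203027))
```

The sleeve travels with the grip and the button is now caught under the wall (7 N). Continuing.

```bash
echo '[[[0.001,0,0],0,0.015],[[0.002,0,0],0,0.015],[[0.003,0,0],0,0.015],[[0.004,0,0],0,0.015],[[0.005,0,0],0,0.015],[[0.006,0,0],0,0.015],[[0.007,0,0],0,0.015]]' | python3 -m handwheel >/dev/null; python3 go.py; echo '[[[0.001,0,0],0,0.015],[[0.002,0,0],0,0.015]]' | python3 -m handwheel >/dev/null; python3 go.py; python3 tail.py
```

```text
rack mm [  0.2  19.8 -23.1] force rack [-5.8 -7.4  4.7] w 25.21 grip 24.68263551592827 t 8.4 yaw err 0.0002
rack mm [  0.2  21.8 -23.1] force rack [-5.6 -7.   4.7] w 25.57 grip 24.678414165973663 t 8.6 yaw err 0.0002
tail moved mm, corr (np.float64(19.0), np.float64(0.9937344155320269))
```

```bash
for k in 1 2 3; do echo '[[[0.001,0,0],0,0.015],[[0.001,0,0],0,0.015]]' | python3 -m handwheel >/dev/null; python3 go.py; done
```

```text
rack mm [  0.2  23.1 -23.1] force rack [-5.5 -5.   4.6] w 26.01 grip 24.65551033616066 t 8.85 yaw err -0.0
rack mm [  0.2  24.1 -23.1] force rack [-6.1 -5.1  4.9] w 25.6 grip 24.65846635401249 t 9.05 yaw err -0.0001
rack mm [  0.2  25.2 -23.1] force rack [-6.3 -4.5  4.7] w 25.51 grip 24.65748757123947 t 9.25 yaw err -0.0
```

```bash
for k in 1 2 3; do echo '[[[0.001,0,0],0,0.015],[[0.001,0,0],0,0.015]]' | python3 -m handwheel >/dev/null; python3 go.py; done; python3 tail.py
```

```text
rack mm [  0.2  26.1 -23. ] force rack [-5.4 -5.3  5.9] w 25.44 grip 24.65980477631092 t 9.45 yaw err -0.0
rack mm [  0.2  27.2 -23.1] force rack [-5.5 -3.7  4.6] w 25.5 grip 24.656244590878487 t 9.65 yaw err -0.0001
rack mm [  0.2  28.3 -23.1] force rack [-6.2 -3.6  4.2] w 25.63 grip 24.646509736776352 t 9.85 yaw err -0.0001
tail moved mm, corr (np.float64(25.5), np.float64(0.9942720357732562))
```

```bash
for k in 1 2; do echo '[[[0.001,0,0],0,0.015],[[0.001,0,0],0,0.015]]' | python3 -m handwheel >/dev/null; python3 go.py; done
```

```text
rack mm [  0.2  29.5 -23.1] force rack [-6.  -2.9  4.2] w 25.34 grip 24.627007395029068 t 10.1 yaw err -0.0003
rack mm [  0.2  30.6 -23.1] force rack [-5.8 -2.5  5.1] w 25.61 grip 24.59959052503109 t 10.3 yaw err -0.0003
```

```bash
python3 tail.py; for k in 1 2; do echo '[[[0.001,0,0],0,0.015],[[0.001,0,0],0,0.015]]' | python3 -m handwheel >/dev/null; python3 go.py; done; python3 tail.py
python3 - <<'E'
from bench import cams
import cv2,numpy as np
a=cams.get_image("side")["frame"][165:285,225:345,::-1];b=cams.get_image("wrist")["frame"][140:340,190:390,::-1]
r=lambda a:cv2.resize(a,(400,400),interpolation=cv2.INTER_CUBIC)
cv2.imwrite("pics/c6.png",np.clip(np.hstack([r(a),r(b)]).astype(float)*1.4,0,255).astype(np.uint8))
E
```

```text
tail moved mm, corr (np.float64(27.5), np.float64(0.9955067384026715))
rack mm [  0.2  31.9 -23.1] force rack [-5.7  0.1  5.2] w 25.68 grip 24.558710977435112 t 10.55 yaw err -0.0006
rack mm [  0.2  32.7 -23.1] force rack [-5.2 -2.3  4.8] w 25.72 grip 24.49116826057434 t 10.75 yaw err -0.0005
tail moved mm, corr (np.float64(30.0), np.float64(0.9929385816692057))
```

View pics/c6.png

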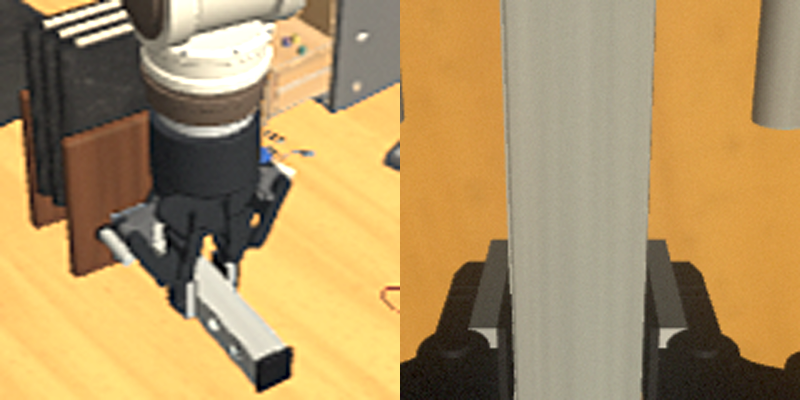

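Side view: the notebooks are nearly upright. A hole at crop (210,322) is almost at the button's own position, about (212,325), so the stop is near. I go on in small steps.

```bash
for k in 1 2 3; do echo '[[[0.0005,0,0],0,0.015],[[0.0005,0,0],0,0.015]]' | python3 -m handwheel >/dev/null; python3 go.py; done
```

```text
rack mm [  0.2  32.9 -23.1] force rack [-5.2 -2.4  5.2] w 25.44 grip 24.530736431479454 t 11.1 yaw err -0.0003
rack mm [  0.2  33.4 -23.1] force rack [-6.3 -3.4  5.3] w 25.59 grip 24.536472782492638 t 11.3 yaw err -0.0003
rack mm [  0.2  33.9 -23.1] force rack [-5.4 -2.7  5.3] w 25.69 grip 24.53518107533455 t 11.5 yaw err -0.0003
```

```bash
python3 tail.py
python3 - <<'E'
import pickle,numpy as np
from h import *
d=pickle.load(open("d0.pkl","rb"))["side"]
X=np.array([.9985,-.0546,0]);Y=np.array([.0546,.9985,0]);O=np.array([.5331,-.1232,0])+.0013*X-.0005*Y
# hole profile along the -x face at z=30 in the first picture
import cv2
g=cv2.cvtColor(d["frame"],cv2.COLOR_RGB2GRAY)
for dz in (28,30,32,34):
  print(dz,[(y,int(cv2.getRectSubPix(g,(1,1),proj(d,O-.013*X+Y*y/1e3+np.array([0,0,dz/1e3])).tolist())[0,0])) for y in range(-88,48,3)])
E
```

```text
tail moved mm, corr (np.float64(31.0), np.float64(0.9923030325444877))
28 [(-88, 22), (-85, 35), (-82, 61), (-79, 74), (-76, 72), (-73, 71), (-70, 70), (-67, 80), (-64, 135), (-61, 157), (-58, 156), (-55, 132), (-52, 87), (-49, 69), (-46, 70), (-43, 72), (-40, 72), (-37, 74), (-34, 80), (-31, 96), (-28, 141), (-25, 126), (-22, 88), (-19, 74), (-16, 74), (-13, 73), (-10, 72), (-7, 75), (-4, 106), (-1, 149), (2, 157), (5, 115), (8, 83), (11, 75), (14, 73), (17, 72), (20, 72), (23, 72), (26, 90), (29, 128), (32, 136), (35, 107), (38, 102), (41, 72), (44, 71), (47, 71)]
30 [(-88, 22), (-85, 34), (-82, 65), (-79, 74), (-76, 73), (-73, 71), (-70, 70), (-67, 109), (-64, 149), (-61, 170), (-58, 167), (-55, 136), (-52, 77), (-49, 70), (-46, 71), (-43, 73), (-40, 73), (-37, 75), (-34, 70), (-31, 99), (-28, 119), (-25, 115), (-22, 85), (-19, 74), (-16, 76), (-13, 73), (-10, 73), (-7, 86), (-4, 151), (-1, 169), (2, 162), (5, 113), (8, 86), (11, 74), (14, 74), (17, 74), (20, 74), (23, 70), (26, 97), (29, 123), (32, 116), (35, 109), (38, 89), (41, 73), (44, 73), (47, 73)]
32 [(-88, 21), (-85, 36),
[... 271 characters left out ...]
 (-10, 75), (-7, 113), (-4, 160), (-1, 174), (2, 157), (5, 103), (8, 77), (11, 74), (14, 75), (17, 75), (20, 70), (23, 60), (26, 95), (29, 94), (32, 105), (35, 94), (38, 77), (41, 74), (44, 73), (47, 73)]
34 [(-88, 19), (-85, 43), (-82, 67), (-79, 72), (-76, 71), (-73, 70), (-70, 81), (-67, 122), (-64, 152), (-61, 157), (-58, 137), (-55, 83), (-52, 70), (-49, 70), (-46, 71), (-43, 72), (-40, 71), (-37, 68), (-34, 47), (-31, 75), (-28, 97), (-25, 85), (-22, 73), (-19, 75), (-16, 73), (-13, 72), (-10, 85), (-7, 119), (-4, 158), (-1, 164), (2, 124), (5, 85), (8, 72), (11, 74), (14, 75), (17, 72), (20, 67), (23, 49), (26, 77), (29, 76), (32, 89), (35, 73), (38, 74), (41, 73), (44, 73), (47, 73)]
```

Hole pitch from the first picture is about 30.5 to 31 mm, so the stop is due right now.

```bash
for k in 1 2 3; do echo '[[[0.0005,0,0],0,0.015],[[0.0005,0,0],0,0.015]]' | python3 -m handwheel >/dev/null; python3 go.py; done;python3 tail.py
```

```text
rack mm [  0.2  34.4 -23.1] force rack [-6.3 -3.7  4.5] w 25.49 grip 24.533973410725594 t 11.75 yaw err -0.0003
rack mm [  0.2  34.7 -23.1] force rack [-5.1 -5.   4.2] w 25.18 grip 24.55229915678501 t 11.95 yaw err -0.0001
rack mm [  0.2  34.9 -23.1] force rack [-4.4 -6.1  4.6] w 25.45 grip 24.574571549892426 t 12.15 yaw err 0.0
tail moved mm, corr (np.float64(32.0), np.float64(0.9920021844263451))
```

```bash
for k in 1 2 3; do echo '[[[0.0005,0,0],0,0.015],[[0.0005,0,0],0,0.015]]' | python3 -m handwheel >/dev/null; python3 go.py; done;python3 tail.py
```

```text
rack mm [  0.2  35.  -23.1] force rack [-5.3 -9.1  4.4] w 25.62 grip 24.60583157837391 t 12.4 yaw err 0.0004
rack mm [  0.2  35.2 -23.1] force rack [ -5.7 -10.7   4.1] w 25.49 grip 24.637506902217865 t 12.6 yaw err 0.0005
rack mm [  0.2  35.3 -23.1] force rack [ -6.4 -11.6   4.1] w 25.71 grip 24.671450033783913 t 12.8 yaw err 0.0008
tail moved mm, corr (np.float64(32.5), np.float64(0.992739756584051))
```

Force rises from 3 to 12 N with hardly any motion, so this is the stop. I'll check that it's locked with a gentle backward tug.

```bash
for k in 1 2 3; do echo '[[[-0.001,0,0],0,0.015],[[-0.001,0,0],0,0.015]]' | python3 -m handwheel >/dev/null; python3 go.py; done;python3 tail.py
```

```text
rack mm [  0.2  35.3 -23.1] force rack [-5.6 -6.5  4.5] w 25.82 grip 24.61914874613285 t 13.05 yaw err 0.0002
rack mm [  0.2  35.  -23.1] force rack [-5.4 -3.4  4.4] w 25.45 grip 24.546059668064117 t 13.25 yaw err -0.0003
rack mm [  0.2  34.6 -23.1] force rack [-5.5  0.5  3.8] w 25.53 grip 24.48123425245285 t 13.45 yaw err -0.0008
tail moved mm, corr (np.float64(31.5), np.float64(0.9931898694027096))
```

```bash
for k in 1 2; do echo '[[[-0.001,0,0],0,0.015],[[-0.001,0,0],0,0.015]]' | python3 -m handwheel >/dev/null; python3 go.py; done;python3 tail.py
```

```text
rack mm [  0.2  34.  -23.1] force rack [-5.8  3.7  5.8] w 25.6 grip 24.435404911637306 t 13.7 yaw err -0.001
rack mm [  0.2  33.1 -23.1] force rack [-5.3  4.1  5.4] w 25.27 grip 24.421001002192497 t 13.9 yaw err -0.0011
tail moved mm, corr (np.float64(30.0), np.float64(0.9933500443305471))
```

```bash
for k in 1; do echo '[[[-0.001,0,0],0,0.015],[[-0.001,0,0],0,0.015]]' | python3 -m handwheel >/dev/null; python3 go.py; done;python3 tail.py
python3 - <<'E'
from bench import cams
import cv2,numpy as np
a=cams.get_image("side")["frame"][240:290,270:320,::-1];c=cams.get_image("side")["frame"][165:265,215:315,::-1]
r=lambda a:cv2.resize(a,(400,400),interpolation=cv2.INTER_CUBIC)
cv2.imwrite("pics/c7.png",np.clip(np.hstack([r(a),r(c)]).astype(float)*1.6,0,255).astype(np.uint8))
E
```

```text
rack mm [  0.3  32.4 -23.1] force rack [-5.1  4.5  5.5] w 25.72 grip 24.40641537308693 t 14.15 yaw err -0.0012
tail moved mm, corr (np.float64(29.5), np.float64(0.993997265015679))
```

View pics/c7.png

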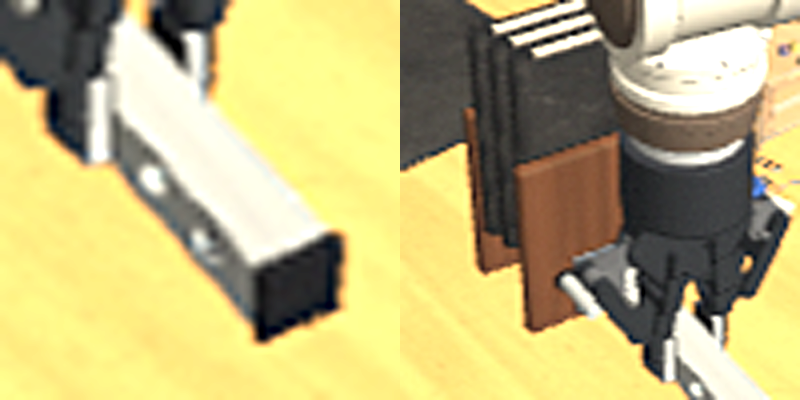

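Last picture: the sleeve is clear of the fingers at the hole, crop (152,178), and the notebooks are nearly upright. But the sleeve still came back freely at 4 N, so it isn't locked. The resistance at 32 mm must be the notebooks settling. I push on slowly, staying well below 30 N.

```bash
echo '[[[0.001,0,0],0,0.015],[[0.002,0,0],0,0.015],[[0.003,0,0],0,0.015],[[0.0035,0,0],0,0.015]]' | python3 -m handwheel 30 >/dev/null; python3 go.py; for k in 1 2 3 4; do echo '[[[0.0005,0,0],0,0.015],[[0.0005,0,0],0,0.015]]' | python3 -m handwheel >/dev/null; python3 go.py; done;python3 tail.py
```

```text
rack mm [  0.2  34.4 -23.1] force rack [-5.5 -4.2  3.9] w 25.46 grip 29.904503510699065 t 14.7 yaw err -0.0003
rack mm [  0.2  34.7 -23.1] force rack [-5.4 -5.   5.6] w 25.34 grip 29.91979479789734 t 14.9 yaw err -0.0002
rack mm [  0.2  34.9 -23.1] force rack [-6.1 -7.   4. ] w 25.28 grip 29.95248757302761 t 15.1 yaw err 0.0
rack mm [  0.2  35.  -23.1] force rack [-5.  -9.7  4.9] w 25.4 grip 29.983950778841972 t 15.3 yaw err 0.0003
rack mm [  0.2  35.2 -23.1] force rack [-5.1 -9.8  3.9] w 25.34 grip 30.016192942857742 t 15.5 yaw err 0.0006
tail moved mm, corr (np.float64(32.5), np.float64(0.9918355318528349))
```

```bash
for k in 1 2 3 4 5; do echo '[[[0.0005,0,0],0,0.015],[[0.0005,0,0],0,0.015]]' | python3 -m handwheel >/dev/null; python3 go.py; done;python3 tail.py
```

```text
rack mm [  0.2  35.3 -23.1] force rack [ -6.4 -12.6   4.4] w 25.43 grip 30.050629824399948 t 15.75 yaw err 0.0008
rack mm [  0.2  35.4 -23.1] force rack [ -6.4 -14.6   4.1] w 25.36 grip 30.083635300397873 t 15.95 yaw err 0.001
rack mm [  0.2  35.6 -23.1] force rack [ -5.5 -16.1   3.9] w 25.75 grip 30.117782950401306 t 16.15 yaw err 0.0013
rack mm [  0.2  35.7 -23.1] force rack [ -5.9 -18.1   3.4] w 25.52 grip 30.152415856719017 t 16.35 yaw err 0.0015
rack mm [  0.2  35.8 -23.1] force rack [ -5.1 -20.    4.3] w 25.18 grip 30.186443612055882 t 16.55 yaw err 0.0017
tail moved mm, corr (np.float64(33.0), np.float64(0.9922225750381404))
```

Pictures are used up, so I measure the hole positions numerically against the first picture.

```bash
cat > prof.py <<'E'
import pickle,numpy as np,cv2
from h import *
from bench import cams
X=np.array([.9985,-.0546,0]);Y=np.array([.0546,.9985,0]);O=np.array([.5331,-.1232,0])+.0013*X-.0005*Y
d0=pickle.load(open("d0.pkl","rb"))["side"];d1=cams.get_image("side")
def pr(d,ys):
    g=cv2.cvtColor(d["frame"],cv2.COLOR_RGB2GRAY)
    f=lambda y,z:float(cv2.getRectSubPix(g.astype(np.float32),(1,1),proj(d,O-.013*X+Y*y/1e3+np.array([0,0,z/1e3])).tolist())[0,0])
    return np.array([np.mean([f(y,z) for z in(28,30,32)]) for y in ys])
if __name__=="__main__":
    ys=np.arange(-70,46,1.);a=pr(d0,ys);b=pr(d1,ys)
    print("y  first now"); 
    for k in range(0,len(ys),2):print(int(ys[k]),int(a[k]),int(b[k]),end=' | ')
E
python3 prof.py
```

```text
y  first now
-70 72 163 | -68 89 131 | -66 120 66 | -64 146 20 | -62 167 17 | -60 165 19 | -58 164 18 | -56 138 16 | -54 108 17 | -52 79 37 | -50 69 56 | -48 70 66 | -46 70 75 | -44 71 72 | -42 72 71 | -40 72 71 | -38 72 70 | -36 73 72 | -34 68 72 | -32 80 82 | -30 110 102 | -28 120 109 | -26 119 113 | -24 102 112 | -22 82 114 | -20 75 99 | -18 74 75 | -16 75 69 | -14 73 70 | -12 72 71 | -10 73 70 | -8 82 71 | -6 104 86 | -4 139 117 | -2 158 144 | 0 171 163 | 2 158 151 | 4 125 127 | 6 99 114 | 8 82 107 | 10 75 98 | 12 73 79 | 14 73 72 | 16 73 72 | 18 73 73 | 20 72 68 | 22 69 60 | 24 72 69 | 26 94 98 | 28 114 126 | 30 118 145 | 32 119 165 | 34 107 149 | 36 101 128 | 38 89 103 | 40 75 72 | 42 72 47 | 44 72 43 |
```

```bash
for k in 1 2; do echo '[[[-0.002,0,0],0,0.015],[[-0.002,0,0],0,0.015]]' | python3 -m handwheel >/dev/null; python3 go.py; done; python3 tail.py
python3 - <<'E'
from prof import *
import subprocess
ys=np.arange(-40,16,1.)
print(list(zip(ys.astype(int).tolist(),pr(d1,ys).astype(int).tolist(),pr(d0,ys).astype(int).tolist())))
i=cams.get_image("top");g=i["frame"].astype(float);bl=g[:,:,2]-.5*g[:,:,0]
for n,f in(("first",pickle.load(open("d0.pkl","rb"))["top"]),("now",i)):
    g=f["frame"].astype(int);print(n);print(g[205:214,306:320,2]-g[205:214,306:320,0]//2)
E
```

```text
rack mm [  0.2  35.5 -23.1] force rack [ -5.3 -10.7   4.1] w 25.42 grip 30.057132616639137 t 16.85 yaw err 0.0007
rack mm [  0.2  34.9 -23.1] force rack [-5.6 -3.4  4.8] w 25.23 grip 29.919547364115715 t 17.05 yaw err -0.0003
tail moved mm, corr (np.float64(32.0), np.float64(0.991961351490601))
[(-40, 70, 72), (-39, 70, 72), (-38, 69, 72), (-37, 69, 73), (-36, 69, 73), (-35, 67, 72), (-34, 64, 68), (-33, 66, 69), (-32, 77, 80), (-31, 90, 94), (-30, 103, 110), (-29, 106, 116), (-28, 109, 120), (-27, 108, 119), (-26, 107, 119), (-25, 104, 116), (-24, 96, 102), (-23, 90, 91), (-22, 87, 82), (-21, 85, 77), (-20, 79, 75), (-19, 75, 74), (-18, 72, 74), (-17, 71, 75), (-16, 71, 75), (-15, 71, 74), (-14, 71, 73), (-13, 71, 73), (-12, 70, 72), (-11, 70, 72), (-10, 69, 73), (-9, 70, 76), (-8, 73, 82), (-7, 80, 91), (-6, 91, 104), (-5, 104, 118), (-4, 125, 139), (-3, 139, 151), (-2, 150, 158), (-1, 159, 164), (0, 169, 171), (1, 171, 172), (2, 157, 158), (3, 140, 141), (4, 125, 125), (5, 110, 110), (6, 101, 99), (7, 94, 89), (8, 88, 82), (9, 83, 76), (10, 81, 75), (11, 76, 74), (12, 74, 73), (13
[... 286 characters left out ...]
 -36 -37 -38 -24   3  21 -11 -37 -39 -32 -30 -30 -31]
 [-34 -34 -35 -35 -35 -37 -38 -36 -36 -36 -35 -36 -35 -35]
 [-34 -34 -34 -34 -34 -34 -34 -34 -34 -34 -34 -35 -34 -35]
 [-34 -34 -34 -35 -35 -34 -34 -33 -33 -34 -33 -34 -34 -34]
 [-34 -34 -34 -34 -34 -34 -34 -34 -34 -34 -35 -35 -35 -35]]
now
[[44 45 45 43 42 37 36 33 33 33 31 31 31 31]
 [44 44 44 45 44 44 45 45 42 42 37 35 34 32]
 [43 45 44 44 43 43 44 45 45 43 44 43 44 42]
 [44 45 44 44 45 44 43 44 44 44 44 43 44 43]
 [43 44 45 43 44 45 44 45 44 44 44 43 43 43]
 [43 45 45 43 44 44 44 43 44 44 43 43 43 44]
 [43 45 45 44 43 44 44 43 44 43 44 44 44 44]
 [42 45 45 44 44 43 44 43 44 44 44 44 44 44]
 [42 44 45 45 44 43 44 44 44 43 44 44 45 45]]
```

```bash
for k in 1 2 3; do echo '[[[-0.001,0,0],0,0.015],[[-0.001,0,0],0,0.015]]' | python3 -m handwheel >/dev/null; python3 go.py; done; python3 tail.py
python3 - <<'E'
from prof import *
ys=np.arange(-36,16,2.)
print(list(zip(ys.astype(int).tolist(),pr(d1,ys).astype(int).tolist(),pr(d0,ys).astype(int).tolist())))
E
```

```text
rack mm [  0.2  34.6 -23.1] force rack [-6.3  0.4  4.9] w 25.21 grip 29.840633472122136 t 17.4 yaw err -0.0008
rack mm [  0.2  34.  -23.1] force rack [-5.2  3.1  5.6] w 25.1 grip 29.798067722003907 t 17.6 yaw err -0.001
rack mm [  0.2  33.1 -23.1] force rack [-5.5  4.2  5.2] w 25.36 grip 29.78040987480199 t 17.8 yaw err -0.0012
tail moved mm, corr (np.float64(30.0), np.float64(0.993350564430882))
[(-36, 72, 73), (-34, 68, 68), (-32, 79, 80), (-30, 107, 110), (-28, 116, 120), (-26, 116, 119), (-24, 99, 102), (-22, 79, 82), (-20, 71, 75), (-18, 70, 74), (-16, 71, 75), (-14, 70, 73), (-12, 70, 72), (-10, 70, 73), (-8, 78, 82), (-6, 102, 104), (-4, 137, 139), (-2, 157, 158), (0, 170, 171), (2, 156, 158), (4, 123, 125), (6, 97, 99), (8, 80, 82), (10, 74, 75), (12, 72, 73), (14, 73, 73)]
```

The holes now match the first picture exactly one pitch on (30.0 mm), and the button looks as proud as it did at the start. I continue the tug to find whether it locks within its play.

```bash
for k in 1 2 3 4; do echo '[[[-0.0005,0,0],0,0.015],[[-0.0005,0,0],0,0.015]]' | python3 -m handwheel >/dev/null; python3 go.py; done; python3 tail.py
python3 - <<'E'
from prof import *
ys=np.arange(-36,16,2.)
print(list(zip(ys.astype(int).tolist(),pr(d1,ys).astype(int).tolist(),pr(d0,ys).astype(int).tolist())))
E
```

```text
rack mm [  0.2  32.7 -23.1] force rack [-4.3  3.9  4.4] w 25.41 grip 29.762018064502627 t 18.1 yaw err -0.0012
rack mm [  0.2  32.4 -23.1] force rack [-5.7  5.2  5.5] w 24.92 grip 29.74536127934698 t 18.3 yaw err -0.0014
rack mm [  0.2  32.2 -23.1] force rack [-6.4  7.   5.9] w 25.56 grip 29.726139293052256 t 18.5 yaw err -0.0016
rack mm [  0.2  32.1 -23.1] force rack [-5.5  8.7  5.2] w 25.52 grip 29.705578543944284 t 18.7 yaw err -0.0018
tail moved mm, corr (np.float64(29.0), np.float64(0.9943723003004457))
[(-36, 87, 73), (-34, 83, 68), (-32, 91, 80), (-30, 111, 110), (-28, 118, 120), (-26, 119, 119), (-24, 98, 102), (-22, 74, 82), (-20, 70, 75), (-18, 71, 74), (-16, 71, 75), (-14, 71, 73), (-12, 71, 72), (-10, 72, 73), (-8, 84, 82), (-6, 112, 104), (-4, 147, 139), (-2, 161, 158), (0, 169, 171), (2, 154, 158), (4, 118, 125), (6, 87, 99), (8, 73, 82), (10, 72, 75), (12, 72, 73), (14, 73, 73)]
```

Locked in both directions: the force builds at about 29 and 31.5 mm with almost no motion. I move the sleeve to the closed side of its play, where the notebooks are most upright, then unload, release and lift.

```bash
echo '[[[0.001,0,0],0,0.015],[[0.002,0,0],0,0.015],[[0.003,0,0],0,0.015],[[0.0036,0,0],0,0.015],[[0.0036,0,0],0,0.015]]' | python3 -m handwheel >/dev/null; python3 go.py; echo '[[[-0.0005,0,0],0,0.015],[[-0.0005,0,0],0,0.015]]' | python3 -m handwheel >/dev/null; python3 go.py
```

```text
rack mm [  0.2  33.6 -23.1] force rack [-5.9 -3.   4.8] w 25.71 grip 29.873210351305488 t 19.3 yaw err -0.0004
rack mm [  0.2  33.6 -23.1] force rack [-5.1  0.6  4.2] w 25.5 grip 29.84294241949101 t 19.5 yaw err -0.0007
```

```bash
echo '[[[0.0008,0,0],0,0.015],[[0.0016,0,0],0,0.015],[[0.0016,0,0],0,0.015]]' | python3 -m handwheel >/dev/null; python3 go.py; echo '[[[-0.0005,0,0],0,0.015],[[-0.0005,0,0],0,0.015]]' | python3 -m handwheel >/dev/null; python3 go.py;echo '[[[0,0,0],0,0.03],[[0,0,0],0,0.04],[[0,0,0],0,0.06],[[0,0,0],0,0.06]]' | python3 -m handwheel >/dev/null; python3 go.py;python3 tail.py
```

```text
rack mm [  0.2  34.6 -23.1] force rack [-6.  -3.9  4.6] w 25.55 grip 29.893549953293217 t 19.8 yaw err -0.0003
rack mm [  0.2  34.6 -23.1] force rack [-5.9 -0.7  5.5] w 25.63 grip 29.852142083727813 t 20.0 yaw err -0.0007
rack mm [  1.   34.8 -23.4] force rack [-0.  -0.2  0.4] w 59.95 grip 0.0 t 20.4 yaw err -0.0007
tail moved mm, corr (np.float64(31.5), np.float64(0.9931073483195404))
```

```bash
echo '[[[0,0,-0.02],0,0.06],[[0,0,-0.04],0,0.06],[[0,0,-0.08],0,0.06],[[0,0,-0.12],0,0.06],[[0,-0.04,-0.13],0,0.06],[[0,-0.09,-0.13],0,0.06],[[-0.0,-0.14,-0.13],0,0.06],[[-0.0,-0.16,-0.13],0,0.06]]' | python3 -m handwheel >/dev/null
echo '[[[0,-0.03,0],0,0.06],[[0,-0.05,0],0,0.06],[[0,-0.05,0],0,0.06]]' | python3 -m handwheel >/dev/null; python3 go.py; python3 tail.py
python3 - <<'E'
from prof import *
ys=np.arange(-36,40,2.)
print(list(zip(ys.astype(int).tolist(),pr(d1,ys).astype(int).tolist(),pr(d0,ys).astype(int).tolist())))
f=cams.get_image("top");g=f["frame"].astype(int);print(g[205:211,296:320,2]-g[205:211,296:320,0]//2)
# bright page edges of the notebooks (tops ~z .19): columns in row 195, and the stretch in rack y
b=[u for u in range(225,300) if g[195,u].min()>110];print("pages top row195",b,[ray(f,u,195,.193)[1].round(4) for u in b])
f0=pickle.load(open("d0.pkl","rb"))["top"]["frame"];print([u for u in range(225,300) if f0[195,u].min()>110])
E
```

```text
rack mm [-210.5   34.6  107.1] force rack [ 0.9 -0.6  0.1] w 59.95 grip 0.0 t 21.55 yaw err -0.0003
tail moved mm, corr (np.float64(31.5), np.float64(0.9931168810425616))
[(-36, 70, 73), (-34, 66, 68), (-32, 78, 80), (-30, 103, 110), (-28, 110, 120), (-26, 111, 119), (-24, 100, 102), (-22, 86, 82), (-20, 76, 75), (-18, 70, 74), (-16, 70, 75), (-14, 70, 73), (-12, 71, 72), (-10, 69, 73), (-8, 73, 82), (-6, 93, 104), (-4, 129, 139), (-2, 153, 158), (0, 168, 171), (2, 156, 158), (4, 124, 125), (6, 100, 99), (8, 87, 82), (10, 79, 75), (12, 73, 73), (14, 72, 73), (16, 72, 73), (18, 72, 73), (20, 72, 72), (22, 70, 69), (24, 68, 72), (26, 70, 94), (28, 76, 114), (30, 96, 118), (32, 121, 119), (34, 123, 107), (36, 119, 101), (38, 98, 89)]
[[ 58  57  56  55  53  53  53  53  53  52  53  52  51  51  51  52  51  51
   51  50  51  51  51  51]
 [ 60  58  56  57  51  49  51  51  51  51  53  55  53  54  54  55  53  51
   52  52  53  53  52  51]
 [-15  -2   3  -9  -7   0  14  18  23  24  37  46  48  52  55  58  51  48
   49  49  50  50  52  53]
 [-36 -38 -38 -37 -37 -38 -39 -39 -32 -29 -30 -24 -21  -5  13  31  38  23
    5  10  21  25  33  40]
 [-34 -35 -35 -34 -33 -33 -34 -34 -35 -34 -34 -36 -36 -38 -25   3  21 -11
  -37 -38 -30 -29 -29 -30]
 [-34 -33 -34 -33 -34 -33 -34 -34 -33 -33 -34 -34 -34 -34 -35 -37 -37 -36
  -35 -34 -34 -35 -34 -35]]
pages top row195 [238, 246, 254, 255, 269, 270, 271, 272, 273, 274] [np.float64(0.0514), np.float64(0.0339), np.float64(0.0164), np.float64(0.0142), np.float64(-0.0164), np.float64(-0.0186), np.float64(-0.0208), np.float64(-0.023), np.float64(-0.0252), np.float64(-0.0273)]
[261, 262, 263, 264, 269, 270, 271, 272, 277, 278, 279, 280]
```

From above, the bump is identical to the fully-out one in the first picture. Now a numeric check of the notebooks' lean.

Run:
```python
from prof import *
f=cams.get_image("top");g=f["frame"].min(2).astype(int)
for v in(180,188,195,202,208):print(v,g[v,226:292].tolist())
for y in(186,133+0):
  for z in(.13,.194):print(y,z,proj(f,O+Y*y/1e3+np.array([0,0,z])).round(1))
# side view: rows across the book edges
s=d1["frame"].min(2).astype(int)
for z in(.12,.16,.194):
  print(z,[tuple(proj(d1,O+Y*y+X*-.0+np.array([0,0,z])).round().astype(int).tolist()) for y in(.135,.152,.169,.186)])
```

```text
180 [42, 42, 52, 42, 43, 43, 28, 14, 9, 21, 89, 106, 106, 112, 121, 59, 6, 20, 88, 105, 108, 112, 119, 55, 5, 19, 88, 105, 108, 113, 121, 64, 16, 12, 14, 5, 12, 17, 16, 18, 11, 15, 41, 46, 46, 45, 45, 46, 46, 46, 46, 47, 45, 45, 45, 46, 46, 45, 46, 47, 44, 45, 46, 46, 46, 46]
188 [45, 43, 43, 44, 46, 37, 15, 9, 10, 92, 107, 106, 110, 118, 72, 24, 5, 91, 106, 107, 111, 119, 72, 23, 4, 69, 99, 106, 109, 117, 75, 27, 13, 12, 9, 9, 15, 17, 18, 12, 15, 37, 44, 44, 44, 45, 43, 43, 36, 34, 34, 36, 33, 35, 36, 39, 44, 45, 44, 47, 45, 46, 46, 44, 44, 45]
195 [37, 40, 41, 45, 46, 24, 10, 7, 40, 91, 104, 108, 114, 91, 37, 2, 41, 90, 103, 108, 115, 92, 38, 6, 30, 90, 104, 105, 111, 119, 58, 8, 13, 9, 7, 13, 17, 19, 17, 9, 39, 52, 104, 117, 113, 119, 120, 129, 112, 97, 96, 97, 84, 67, 67, 65, 64, 56, 61, 64, 71, 61, 55, 54, 50, 48]
202 [49, 41, 43, 45, 36, 17, 11, 12, 85, 102, 104, 108, 116, 63, 14, 8, 84, 101, 103, 109, 117, 63, 15, 6, 91, 104, 104, 108, 116, 69, 23, 12, 11, 8, 11, 13, 17, 18, 11, 19, 42, 104, 115, 113, 112, 111, 111, 110, 110, 109, 110, 109, 109, 109, 109, 108, 109, 108, 109, 109, 107, 108, 107, 107, 107, 107]
208 [40, 41, 50, 51, 23, 8, 9, 52, 92, 103, 107, 114, 93, 39, 5, 51, 92, 101, 106, 112, 92, 40, 5, 37, 88, 102, 104, 109, 110, 53, 10, 11, 9, 8, 14, 15, 17, 15, 5, 45, 59, 40, 37, 38, 39, 39, 39, 39, 40, 39, 40, 40, 40, 40, 39, 40, 40, 40, 40, 39, 40, 40, 39, 40, 39, 40]
186 0.13 [236. 194.]
186 0.194 [233.2 192. ]
133 0.13 [258.6 195.8]
133 0.194 [257.4 194. ]
0.12 [(264, 200), (260, 197), (257, 193), (254, 190)]
0.16 [(263, 187), (260, 183), (257, 180), (253, 177)]
0.194 [(263, 174), (260, 171), (256, 168), (253, 165)]
```

The three page bands are evenly 8 px (17 mm) apart, at columns 234 to 256, with the outer one flush over the fixed panel's face. The notebooks are therefore upright. The button is out and locked, and the robot is clear, so I hand in.

```bash
python3 -c "
from bench import order
print(order.finish_job())"
```

```text
the job is handed in; nothing more can be done
None
```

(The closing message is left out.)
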